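# Scan printed parts through a full turn of a hand turntable

### The arm

A 6-joint arm with a two-finger parallel gripper is mounted at the origin on the work surface. World frame = base frame: x ahead of the robot, y to its left, z up, the work surface at z = 0. Lengths are in m, angles in rad, forces in N, time in s.
With the tool pointing down it reaches from about 0.325 to 0.775 m from the base axis. Payload 5.5 kg.
Tool frame: the origin (TCP) lies between the finger pads; the fingertips stand 8 mm ahead of it and the grasp point (between the pads) lies 11 mm behind it (tcp_to_tips is the distance from the TCP to the fingertips, in m); z points along the fingers, y is the line along which they close (so a half turn about z gives the same grasp; the last joint's range is limited). The gripper opens to 88 mm and grips with 3 to 60 N. Pads are 20 mm wide; open, the fingers measure 115 mm over their backs; the gripper's body (75 mm by 178 mm) begins 61 mm behind the grasp point.
Start: joints at [1.156, 0.091, 1.231, -0, 1.82, -0.057], TCP at [0.21, 0.562, 0.231] pointing down, gripper open.
Joint ranges: [-2.87, 2.87], [-0.86, 2.18], [0.17, 2.46], [-1.51, 4.65], [0.06, 2.69], [-2.65, 2.65]. Speed limits (rad/s): [2.57, 2.57, 3.01, 3.14, 3.14, 3.14].

### API

Orientations are given as a unit quaternion [w, x, y, z].
In Python, from bench import * gives the robot as it stands. Calls block until the motion is done:
- move_to(position, orientation): joint-space move of the TCP to a pose.
- move_l(position, speed=0.15, orientation=None): straight line of the TCP; orientation=None keeps the orientation; speed is the mean speed in m/s.
- movej(angles): joint-space move.
- gripper_open() and close(): open the fingers fully, or close them until they stop; the grip force is fixed at half the most.
- hold(seconds).
- inverse_kinematics(position, orientation): joint angles nearest the present ones, or None.
- state(): the state.
- get_image(name): name is "scene" or "top" or "wrist"; returns a dict with "frame" (400x640x3 uint8, blue, green, red), "depth" (400x640 float32, m along the optical axis (not along the pixel's ray), 0 where there is no reading), "camera_matrix" (3x3 intrinsics, pixels), "k1" (the pictures are not rectified: a ray, as slopes to the right and down, at radius r is drawn at 1 + k1 r^2 times it, then the intrinsics apply), "view" (4x4, takes a point from world to camera coordinates). Camera axes: x right, y up, looking along -z (the intrinsics and any distortion apply to the point x, -y, -z); pixel columns grow to the right and rows downward; lengths in m; the calibration is good to about 2 mm. A picture is of the moment at which its call begins.
A pose or a line that the arm cannot do raises IKError and nothing moves.
- job_done(): hands the job in; it is judged then, once.
The state is a dict: "time": time; "joint_pos": joint angles; "dq": joint speeds; "joint_torque": joint torques, N m; "ee_pos": TCP position; "ee_rot": TCP orientation; "ft_force": force on the tool from outside, world axes, zero at the start; "moment": the same for the moment, N m; "finger_gap": finger opening in m; "finger_force": force on a finger pad.
Only numpy, scipy, OpenCV 4.12 (cv2) and the standard library are available. Lean on these libraries where they do the work, as an engineer would, in place of code of your own. Each camera call takes 0.05 s, during which the arm holds its last target. There are 200 camera calls.

### The job

Scan the printed parts: slide the white scanner across the bench onto its yellow corner marks, lenses towards the turntable, stand every part from the black tray upright on the turntable, well inside its rim, and bring the red handle the short way to the yellow index pointer. Then turn the loaded turntable slowly by its handle one full turn anticlockwise (seen from above), back to the pointer. Finally stand all the parts upright in the tray again, leaving scanner and turntable as they are and the other things on the bench undisturbed.

Things in the scene. Friction and masses are not known exactly. Their poses are not given: they have to be found in the camera images.
- turntable: fixed base of the hand turntable; origin on the bench under the turning axis, z up. The yellow index pointer stands at its -x side, at the rim (140 to 146 mm from the axis, top 49 mm above the bench). The platter on it is an aluminium disc, 250 mm in diameter with a black dotted mat, its top 49 mm above the bench.
- platter_top (a point): centre of the platter's top face, 49 mm above the bench; turns with the platter. Its -x axis points along the yellow line to the handle. Parts stay where they are put when the platter turns gently.
- platter (a joint): angle of the platter in rad, growing anticlockwise seen from above and counting on past a full turn (no stops): 0 = handle at the index pointer, 2 pi = the same after one full turn. It starts 0.3 to 1.2 rad short of the pointer (negative). Friction about 0.12 N m holds it where it is left.
- handle_grip (a point): gripping point of the red upright round handle, 16 mm in diameter, 106 mm from the axis: 30 mm above the platter's top (79 mm above the bench); the handle stands 46 mm high on the platter, its top 95 mm above the bench. It spins freely on its own pin, so a hand holding it can keep its direction while going round.
- scanner: white box-shaped 3D scanner with black front and two lenses, loose, about 0.55 kg (0.45 to 0.65), 90 mm deep (its x) by 150 mm wide (its y) by 98 mm high, flat sides; origin under its centre on the bench, +x is the way its lenses look. Too wide to grip: it is slid by pushing its sides.
- scanner_front (a point): middle of the scanner's front (lens) face, 45 mm ahead of its origin (+x) and 50 mm up.
- mark: four flat yellow tape corners on the bench that frame the scanner's footprint with 6 mm to spare all round; origin at their centre, +x the way the lenses must look (towards the turntable). The scanner starts 50 to 110 mm behind it (-x), 30 to 70 mm towards its -y side, turned up to 0.3 rad.
- tray: fixed open black tray, 240 mm (its x) by 270 mm (its y) outside, walls 5 mm thick and 16 mm high, inner floor 5 mm above the bench; origin on the bench under its centre. Two to four of these parts stand in it, one to a quarter.
- pulley: orange printed belt pulley, about 35 g; upright it is 38 mm high: two flanges of 52 mm diameter (at 0 to 5 and 27 to 32 mm height) and a 20 mm boss on top. Origin at the centre of its foot, z up its axis. None if absent.
- knob: red fluted printed control knob, about 30 g, a plain round of 40 mm diameter, 34 mm high. Origin at the centre of its foot, z up its axis. None if absent.
- bearing: green printed bearing block, about 35 g: foot 62 mm (its x) by 24 mm (its y) by 9 mm, and on it a round eye of 42 mm diameter lying along y, 24 mm thick, top at 45 mm; flat faces towards +y and -y, 24 mm apart. Origin at the centre of its foot, z up. None if absent.
- housing: blue printed sensor housing, about 35 g, a box 46 mm (its x) by 34 mm (its y) by 30 mm high. Origin at the centre of its foot, z up. None if absent.
- jar: white jar with a red lid, 56 mm in diameter, 62 mm high, on the bench; not part of the job. Origin under its centre.
- screwdriver: red-handled screwdriver, 200 mm, lying on the bench beyond the turntable; not part of the job. Origin near its middle.
- magnifier: magnifying glass on a wooden block 100 by 75 mm, 35 mm high, with a steel stem and a lens up to 145 mm high, on the bench beyond the tray; not part of the job. Origin under the block.

How it is judged:
By the outcome, as a careful person would: the job done as asked, in the order asked, and still so for the second after the job is handed in, with the robot touching nothing.
Of pulley, knob, bearing, housing only 2 to 4 are there at a start; the rules pass over those that are not, and their reading is None.
At some moment in a run one of pulley, knob, bearing, housing may be knocked a few centimetres aside while the robot is not near it.
Once in a run the grip may slacken for a moment while it holds something.
It also fails if it takes over 210 s, if anything falls off the work surface, if the arm or the gripper's body presses on something with over 40 N, if the wrist force passes 120 N, or if a joint passes its speed limit or range.

## Working session

There is one attempt and no reset: what is moved stays moved. The work goes in short steps, each a Python script; the robot and the scene stay as the last script left them, time stands still between calls to the robot, and variables do not carry over. Pictures are saved under pics/ and viewed, at most 14 in all, crops included, and the job is handed in when it is done.

```bash
ls; mkdir -p pics; cat > h.py <<'E'
from bench import *
import numpy as np, cv2
def ray(im,u,v):
    K=im["camera_matrix"];p=np.array([(u-K[0][2])/K[0][0],(v-K[1][2])/K[1][1]])
    q=p.copy()
    for _ in range(20): q=p/(1+im["k1"]*(q@q))
    V=np.array(im["view"]);R=V[:3,:3];c=-R.T@V[:3,3]
    return c,R.T@np.array([q[0],-q[1],-1.])
def onplane(im,u,v,z):
    c,d=ray(im,u,v);return c+d*(z-c[2])/d[2]
def cloud(im):
    "world points HxWx3 from depth"
    K=np.array(im["camera_matrix"]);H,W=im["depth"].shape
    u,v=np.meshgrid(np.arange(W),np.arange(H))
    px=(u-K[0,2])/K[0,0];py=(v-K[1,2])/K[1,1];qx,qy=px,py
    for _ in range(20):
        s=1+im["k1"]*(qx**2+qy**2);qx,qy=px/s,py/s
    d=im["depth"];P=np.stack([qx*d,-qy*d,-d],-1)
    V=np.array(im["view"]);P=(P-V[:3,3])@V[:3,:3];P[d<=0]=np.nan
    return P
def down(yaw):
    "tool pointing down, finger line (tool y) at world angle yaw+90deg"
    return [0,np.cos(yaw/2),np.sin(yaw/2),0]
E
python3 - <<'E'
from h import *
s=state();print({k:np.round(v,3) for k,v in s.items()})
for n in("scene","top","wrist"):
    im=get_image(n);cv2.imwrite(f"pics/{n}0.png",im["frame"]);print(n,np.round(im["view"],3).tolist(),im["k1"],np.round(im["camera_matrix"],1).tolist())
    np.savez(f"/tmp/{n}.npz",**im)
E
```

```text
pics
{'time': np.float64(0.0), 'joint_pos': array([ 1.156,  0.092,  1.232, -0.   ,  1.82 , -0.057]), 'dq': array([ 0.   ,  0.001, -0.003,  0.   , -0.001, -0.001]), 'joint_torque': array([-0.0000e+00, -4.4644e+01, -4.0646e+01,  7.0000e-02,  2.9000e-02,
       -0.0000e+00]), 'ee_pos': array([0.21 , 0.562, 0.23 ]), 'ee_rot': array([-0.   ,  0.178,  0.984, -0.001]), 'ft_force': array([-0.165,  0.334,  0.113]), 'moment': array([ 0.001,  0.001, -0.021]), 'finger_force': np.float64(0.0), 'finger_gap': np.float64(0.088)}
scene [[-0.248, 0.969, 0.014, 0.158], [-0.634, -0.173, 0.754, 0.314], [0.732, 0.178, 0.657, -1.842], [0.0, 0.0, 0.0, 1.0]] -0.1333006625160318 [[489.7, 0.0, 321.7], [0.0, 489.7, 200.7], [0.0, 0.0, 1.0]]
top [[-0.014, -1.0, 0.012, -0.023], [0.986, -0.011, 0.167, -0.606], [-0.167, 0.014, 0.986, -1.175], [0.0, 0.0, 0.0, 1.0]] 0.04347923920738307 [[511.3, 0.0, 321.5], [0.0, 511.3, 201.5], [0.0, 0.0, 1.0]]
wrist [[0.349, 0.937, -0.002, -0.6], [-0.896, 0.334, -0.292, 0.036], [-0.273, 0.103, 0.956, -0.391], [0.0, 0.0, 0.0, 1.0]] 0.011281142320905704 [[323.2, 0.0, 318.0], [0.0, 323.2, 200.0], [0.0, 0.0, 1.0]]
```

View pics/top0.png

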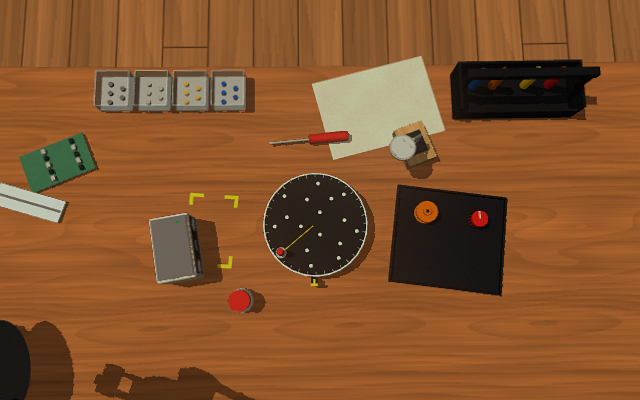

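View pics/scene0.png

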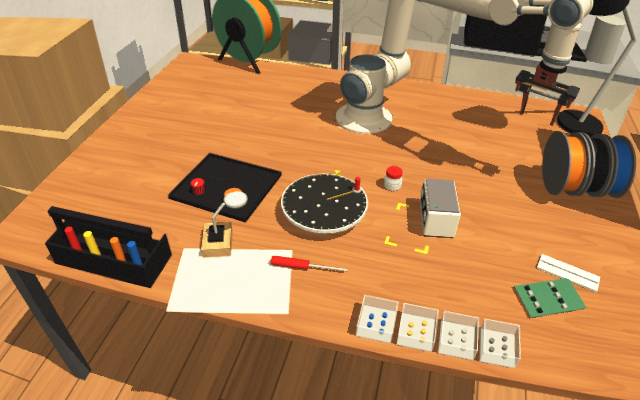

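The top view shows the platter centre near (315,225), the handle at (281,252) and the pointer at (314,282). The scanner is at (178,248) and its mark corners at about (197,200), (232,201) and (226,262). The jar is at (240,300). Two parts are in the tray: the pulley at (427,212) and the knob at (480,219).

```bash
cat >> h.py <<'E'
def obs(im,mask,z):
    "minAreaRect / centroid of mask's pixels cast onto plane z"
    v,u=np.nonzero(mask);P=np.array([onplane(im,a,b,z)[:2] for a,b in zip(u,v)],np.float32)
    return P
def rect(P):
    (c,(w,h),a)=cv2.minAreaRect(P.astype(np.float32));return np.round(c,4),round(w,4),round(h,4),round(a,1)
def scanner(im,C=None):
    "centre xy and yaw of lens direction from the top face"
    C=cloud(im) if C is None else C
    m=((C[...,2]>.088)&(C[...,2]<.108)&(C[...,1]>.1)&(C[...,1]<.5)&(C[...,0]>.3)&(C[...,0]<.75)).astype(np.uint8)
    m=cv2.morphologyEx(m,cv2.MORPH_OPEN,np.ones((5,5)))
    n,l,st,_=cv2.connectedComponentsWithStats(m);m=l==1+np.argmax(st[1:,4])
    P=obs(im,m,.098);c,w,h,a=rect(P)
    e=np.array([np.cos(np.radians(a)),np.sin(np.radians(a))])   # along w
    x=e if w<h else np.array([-e[1],e[0]])
    if x[1]>0:x=-x
    return c,np.arctan2(x[1],x[0]),(w,h)
def hsv(im):return cv2.cvtColor(im["frame"],cv2.COLOR_BGR2HSV)
def red(im):
    h=hsv(im);return ((h[...,0]<7)|(h[...,0]>173))&(h[...,1]>150)&(h[...,2]>90)
def orange(im):
    h=hsv(im);return (h[...,0]>=8)&(h[...,0]<18)&(h[...,1]>190)&(h[...,2]>120)
def yellow(im):
    h=hsv(im);return (h[...,0]>=22)&(h[...,0]<34)&(h[...,1]>140)&(h[...,2]>110)
E
python3 - <<'E'
from h import *
im=dict(np.load("/tmp/top.npz"));C=cloud(im)
print("scanner",scanner(im,C))
y=yellow(im).astype(np.uint8)
n,l,st,ce=cv2.connectedComponentsWithStats(y)
for i in range(1,n):
    if st[i,4]>8:
        P=obs(im,l==i,0.);print("yel",st[i],P.min(0),P.max(0))
        if st[i,0]<260 and st[i,4]>30:
            P2=obs(im,l==i,0.); print(rect(P2))
for nm,m in(("red",red(im)),("or",orange(im))):
    n,l,st,ce=cv2.connectedComponentsWithStats(m.astype(np.uint8))
    for i in range(1,n):
        if st[i,4]>15:
            z=np.nanpercentile(C[l==i][:,2],80);P=obs(im,l==i,z);print(nm,st[i],ce[i].round(1),"z",z.round(3),P.mean(0),rect(P), np.nanmedian(C[l==i],0).round(3))
# platter rim: dark+silver at z~.049
m=(abs(C[...,2]-.049)<.012)&(abs(C[...,1]+.02)<.2)&(C[...,0]>.3)&(C[...,0]<.75)
m=cv2.morphologyEx(m.astype(np.uint8),cv2.MORPH_OPEN,np.ones((9,9)))
P=obs(im,m>0,.049);c,r=cv2.minEnclosingCircle(P);print("platter",c,r,P.mean(0))
m=(hsv(im)[...,2]<50)
m[:, :385]=0;m[:170]=0;m=cv2.morphologyEx(m.astype(np.uint8),cv2.MORPH_OPEN,np.ones((5,5)))
n,l,st,ce=cv2.connectedComponentsWithStats(m);i=1+np.argmax(st[1:,4]);print(st[i],"tray",rect(obs(im,l==i,.016)))
E
```

```text
scanner (array([0.4977, 0.3079]), np.float64(-1.4014993893514467), (0.148, 0.0896))
yel [520  80   8   6  19] [ 0.9143663 -0.5680108] [ 0.9278814 -0.5490516]
yel [189 193  15  12  88] [0.6120112 0.2638917] [0.6398424  0.29830372]
(array([0.6258, 0.2811]), 0.0344, 0.0278, 89.4)
yel [224 195  15  13  85] [0.6031393  0.17709057] [0.63380396 0.21181493]
(array([0.6189, 0.1951]), 0.0346, 0.0295, 84.5)
yel [285 225  28  24  53] [ 0.49966457 -0.00663872] [0.5557634  0.06028178]
yel [218 256  15  13  82] [0.45297962 0.18957555] [0.48209655 0.22326228]
(array([0.4687, 0.2066]), 0.0322, 0.0293, 84.6)
yel [311 279   7   7  33] [ 0.4090496  -0.01730135] [ 0.42356014 -0.0026775 ]
red [309 131  40  12 356] [328.5 136.7] z 0.026 [ 0.7741361  -0.05048545] (array([ 0.7743, -0.0498]), 0.0244, 0.0985, 4.8) [ 0.774 -0.052  0.023]
red [469 210  19  17 207] [479.2 218.4] z 0.04 [ 0.56205106 -0.40897897] (array([ 0.5631, -0.4099]), 0.0399, 0.0387, 61.9) [ 0.561 -0.409  0.038]
red [277 248   6   7  35] [279.6 251.2] z 0.096 [0.4851203  0.06703988] (array([0.4856, 0.0672]), 0.0113, 0.0136, 90.0) [0.486 0.066
[... 1031 characters left out ...]
003 [0.5721485  0.39239046] (array([0.5728, 0.392 ]), 0.0123, 0.0272, 54.0) [0.573 0.396 0.001]
or [262 217   5  29  31] [263.  231.5] z 0.002 [0.54087514 0.11428811] (array([0.5419, 0.1143]), 0.0702, 0.0054, 8.7) [ 0.54   0.117 -0.   ]
or [267 247  11  16  18] [271.4 254.4] z 0.001 [0.4843508  0.09351347] (array([0.4835, 0.0932]), 0.0443, 0.0027, 33.6) [ 0.484  0.093 -0.001]
or [153 267   6  18  19] [154.9 275.9] z 0.002 [0.4368264  0.37353355] (array([0.4374, 0.3738]), 0.043, 0.0051, 16.3) [0.437 0.374 0.   ]
platter (0.5533719062805176, -0.013763008639216423) 0.1245422512292862 [ 0.5525115  -0.01424772]
[  389   185   118   110 10169] tray (array([ 0.5167, -0.3381]), 0.2704, 0.2394, 82.4)
```

```bash
python3 - <<'E'
from h import *
close()
move_to([.40,.26,.25],down(np.pi))
im=get_image("wrist");np.savez("/tmp/w1.npz",**im);cv2.imwrite("pics/w1.png",im["frame"])
print(state()["time"],scanner(im))
y=yellow(im).astype(np.uint8)
n,l,st,ce=cv2.connectedComponentsWithStats(y)
for i in range(1,n):
    if st[i,4]>60:
        P=obs(im,l==i,0.);print("yel",st[i],ce[i],P.min(0),P.max(0),rect(P))
E
```

```text
2.8833 (array([0.4678, 0.3046]), np.float64(-1.4049900478554354), (0.0954, 0.0879))
yel [ 69 177  34  21 339] [ 83.83775811 184.63421829] [ 0.41223663 -0.05670111] [ 0.438784   -0.01349681] (array([ 0.4189, -0.0366]), 0.0217, 0.0436, 36.3)
yel [264 207  28  23 343] [273.64139942 215.0058309 ] [0.45215377 0.18897913] [0.483241  0.2257395] (array([0.4681, 0.2075]), 0.0356, 0.0318, 87.3)
yel [100 268  31  26 167] [115.61676647 280.4251497 ] [ 0.5414889  -0.04803637] [5.810835e-01 4.474689e-04] (array([ 0.5614, -0.0232]), 0.0062, 0.0617, 39.9)
```

View pics/w1.png

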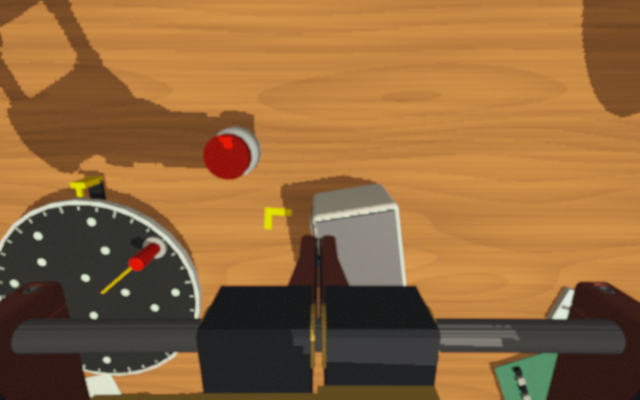

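The wrist view looks back towards the robot, with corner C at (274,215), the scanner at (355,240), the jar at (230,155) and the gripper blocking the lower half. Corner C matches the top camera, so I'll steer by the top camera.

```bash
python3 - <<'E'
from h import *
im=dict(np.load("/tmp/top.npz"))
y=yellow(im);y[:,:186]=0;y[:,242:]=0;y[:190]=0;y[272:]=0
print("mark",rect(obs(im,y,0.)))
# first side push: on rear part of the robot-facing side, scanner y direction
c,a,_=scanner(get_image("top"));print(c,a)
E
```

```text
mark (array([0.5474, 0.2443]), 0.1209, 0.1801, 85.2)
[0.5012 0.3086] -1.413716694115407
```

```bash
cat >> h.py <<'E'
MC=np.array([.5474,.2443]);MA=-1.65
MX=np.array([np.cos(MA),np.sin(MA)]);MY=np.array([-MX[1],MX[0]])
def err(c,a):
    d=c-MC;return np.round([d@MX,d@MY,a-MA],4)
E
python3 - <<'E'
from h import *
Y=down(np.pi+MA+np.pi/2)
s=np.array([.392,.302]);
move_to([*s,.16],Y);move_l([*s,.043],.15)
e=s+MY*(.4225-.012-.392)
move_l([*e,.043],.08);print(state()["ft_force"].round(2))
for k in range(2):
    e=e+MY*.018;move_l([*e,.043],.04);print(state()["ft_force"].round(2))
    c,a,w=scanner(get_image("top"));print(e,err(c,a),w)
im=get_image("top");cv2.imwrite("pics/t1.png",im["frame"][150:330,100:400])
E
```

```text
[-0.44  0.77 -0.81]
[-4.82  0.36  2.17]
[0.42838557 0.29911209] [-0.0604 -0.033   0.2572] (0.1419, 0.0895)
[-3.14 -0.68  1.52]
[0.44632914 0.29768791] [-0.0602 -0.015   0.2694] (0.143, 0.0898)
```

View pics/t1.png

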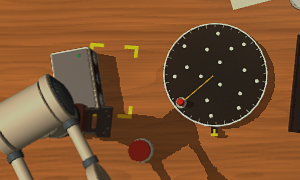

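The crop shows the scanner about at its mark's depth, still turned, with its near end hidden by the arm. Next I push the back with open fingers to square it up.

```bash
cat >> h.py <<'E'
def M(x,y,z):return [*(MC+MX*x+MY*y),z]
def clear():
    p=state()["ee_pos"];move_l([p[0],p[1],.2],.25)
E
python3 - <<'E'
from h import *
p=state()["ee_pos"][:2]-MY*.02;move_l([*p,.043],.1);clear()
gripper_open()
move_to(M(-.17,-.018,.2),down(MA+np.pi));move_l(M(-.17,-.018,.043),.2)
move_l(M(-.135,-.018,.043),.08)
for x in(-.10,-.08,-.066):
    move_l(M(x,-.018,.043),.04);print(x,state()["ft_force"].round(2))
c,a,w=scanner(get_image("top"));print(err(c,a),w,state()["time"])
E
```

```text
-0.1 [ 0.28 -0.18  0.15]
-0.08 [ 0.3   0.52 -0.38]
-0.066 [-0.11  0.44 -1.09]
[-0.0037 -0.0219  0.0181] (0.0825, 0.1468) 13.7667
```

```bash
python3 - <<'E'
from h import *
move_l(M(-.09,-.018,.043),.1);clear();close()
Y=down(MA+np.pi*1.5)
im=get_image("top");c,a,w=scanner(im);print(err(c,a),w)
move_to(M(-.012,-.15,.2),Y);move_l(M(-.012,-.15,.043),.2)
move_l(M(-.012,-.115,.043),.08)
move_l(M(-.012,-.090,.043),.04);print(state()["ft_force"].round(2))
move_l(M(-.012,-.12,.043),.1);clear()
move_to(M(-.15,-.1,.25),down(MA+np.pi))
c,a,w=scanner(get_image("top"));print(err(c,a),w,state()["time"])
E
```

```text
[-0.0075 -0.0224 -0.0081] (0.0899, 0.1472)
[-4.43 -0.21  2.22]
[-0.0076 -0.0041  0.0059] (0.0909, 0.1455) 22.825
```

```bash
python3 - <<'E'
from h import *
Y=down(MA+np.pi*1.5)
move_to(M(-.012,-.13,.2),Y);move_l(M(-.012,-.13,.043),.2)
move_l(M(-.012,-.0865,.043),.05)
move_l(M(-.012,-.12,.043),.1);clear();gripper_open()
move_to(M(-.11,0,.2),down(MA+np.pi));move_l(M(-.11,0,.043),.2)
move_l(M(-.0585,0,.043),.05)
move_l(M(-.10,0,.043),.1);clear()
move_to([.5,-.35,.3],down(np.pi/2))
im=get_image("top");c,a,w=scanner(im);print(err(c,a),w,state()["time"])
y=yellow(im);y[:,:186]=0;y[:,242:]=0;y[:190]=0;y[272:]=0
print("mark",rect(obs(im,y,0.)))
cv2.imwrite("pics/t2.png",cv2.resize(im["frame"][170:290,150:300],None,fx=4,fy=4))
E
```

```text
[-0.0007 -0.0015 -0.0168] (0.0889, 0.1485) 36.3667
mark (array([0.5471, 0.2394]), 0.1107, 0.1801, 85.1)
```

View pics/t2.png

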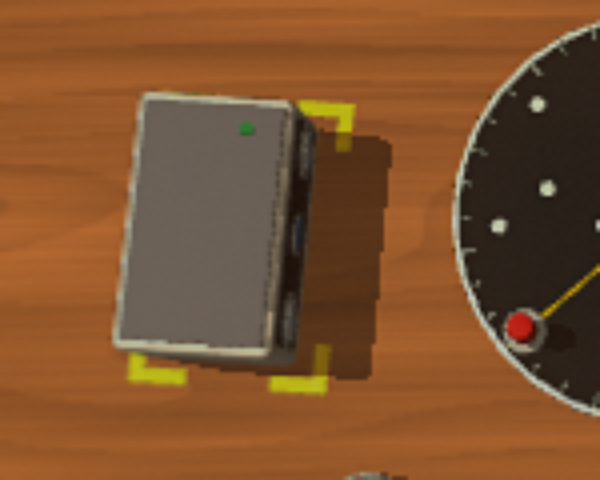

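The crop shows the scanner inside the corner tapes and parallel to them. The gaps at the front tape (316,350) and the near tape (290,378) look a little large, so I'll check the foot position.

```bash
python3 - <<'E'
from h import *
im=get_image("top")
for n,u,v in(("foot",224.2,259.),("tape inner",229,264.5),("tape outer",231.8,268),("foot top",228.7,201),("tape inner top",234.3,200),("tape outer top",238.7,195.5)):
    d=onplane(im,u,v,0)[:2]-MC;print(n,(d@MX).round(4),(d@MY).round(4))
for nm in("top","scene"):
    im=get_image(nm);C=cloud(im);d=C[...,:2]-MC;x=d@MX;y=d@MY;z=C[...,2]
    f=(z>.02)&(z<.085)&(abs(x)<.1)&(abs(y)<.12)
    fr=f&(abs(y)<.06)&(x>.03);print(nm,"front x",np.nanpercentile(x[fr],[10,50,90]).round(4) if fr.sum() else 0,fr.sum())
    sd=f&(abs(x)<.03)&(abs(y)>.05);print("side y",np.nanpercentile(y[sd],[10,50,90]).round(4) if sd.sum() else 0,sd.sum())
    t=(z>.092)&(z<.104)&(abs(x)<.1)&(abs(y)<.12);print("top",np.nanpercentile(x[t],[1,99]),np.nanpercentile(y[t],[1,99]),np.nanmedian(z[t]))
im=get_image("scene");cv2.imwrite("pics/s2.png",cv2.resize(im["frame"][160:260,370:490],None,fx=5,fy=5))
yy=yellow(im);C=cloud(im);yy[:,:380]=0;yy[:,470:]=0;yy[:190]=0;yy[260:]=0
d=obs(im,yy,0.)-MC;x=d@MX;y=d@MY;print("scene yellow",np.percentile(x,[1,99]),np.percentile(y,[1,99]))
E
```

```text
foot 0.0414 -0.0694
tape inner 0.0544 -0.0819
tape outer 0.062 -0.0899
foot top 0.0385 0.0744
tape inner top 0.0521 0.0778
tape outer top 0.0619 0.0899
top front x [0.0423 0.0438 0.0461] 266
side y [-0.0752 -0.0751 -0.075 ] 34
top [-0.04394418  0.04010686] [-0.07155196  0.07014281] 0.09754540644718215
scene front x [0.044 0.045 0.047] 14
side y [0.0717 0.0742 0.0766] 402
top [-0.04299491  0.04019886] [-0.06911475  0.07378876] 0.09802347945330288
scene yellow [-0.05881676  0.06053075] [-0.09050961  0.089737  ]
```

View pics/s2.png

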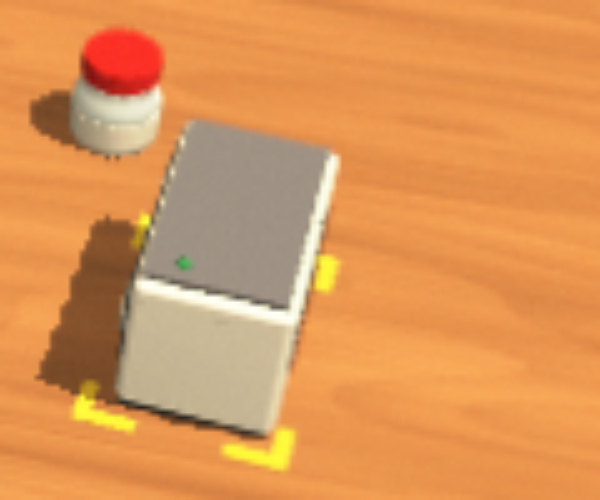

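The scene view shows the front gap, near (92,400), larger than the back gap, near (275,440). The scanner is about 3 mm short, so I'll nudge it forward, then check the parts.

```bash
cat >> h.py <<'E'
def parts(im):
    "top-face centres: knob (red, z .039 in tray) and pulley; also the handle"
    C=cloud(im);out={}
    for nm,m in(("red",red(im)),("orange",orange(im))):
        n,l,st,ce=cv2.connectedComponentsWithStats(m.astype(np.uint8))
        for i in range(1,n):
            if st[i,4]>15:
                p=np.nanmedian(C[l==i],0)
                if .3<p[0]<.73 and -.5<p[1]<.13 and p[2]>.012:
                    z=np.nanpercentile(C[l==i][:,2],80)
                    P=obs(im,l==i,z);out.setdefault(nm,[]).append((*np.round(P.mean(0),4),round(float(z),4),np.round(rect(P)[0],4).tolist(),rect(P)[1:3]))
    return out
E
python3 - <<'E'
from h import *
move_to(M(-.11,0,.2),down(MA+np.pi));move_l(M(-.11,0,.043),.2)
move_l(M(-.0555,0,.043),.05)
move_l(M(-.10,0,.043),.15);clear()
move_to([.5,0,.3],down(np.pi/2))
im=get_image("top");c,a,w=scanner(im);print(err(c,a),w,state()["time"])
C=cloud(im);d=C[...,:2]-MC;x=d@MX;y=d@MY;z=C[...,2]
fr=(z>.02)&(z<.085)&(abs(y)<.06)&(x>.03)&(x<.08);print(np.nanpercentile(x[fr],[10,50,90]))
print(parts(im))
E
```

```text
[ 0.0018 -0.0015  0.0007] (0.0875, 0.1467) 43.9
[0.04518553 0.04638193 0.04876449]
{'red': [(np.float32(0.5621), np.float32(-0.4092), 0.0403, [0.5619, -0.4087], (0.0387, 0.0364)), (np.float32(0.466), np.float32(0.0235), 0.4618, [0.4674, 0.0203], (0.0234, 0.0109)), (np.float32(0.4852), np.float32(0.0672), 0.0962, [0.4856, 0.0672], (0.0113, 0.0136))], 'orange': [(np.float32(0.5808), np.float32(-0.2816), 0.0395, [0.58, -0.2817], (0.0489, 0.056))]}
```

```bash
cat >> h.py <<'E'
TC=np.array([.5165,-.338]);TA=np.radians(-7.6)
PC=np.array([.5533,-.0142])
def grasp(xy,z,yaw):
    gripper_open();move_to([*xy,.16],down(yaw));move_l([*xy,z],.12);close();hold(.2)
    s=state();print("gap",s["finger_gap"].round(4),"F",s["finger_force"].round(1),"t",s["time"])
    move_l([*xy,.16],.12)
def place(xy,z,yaw):
    move_to([*xy,.16],down(yaw));print("carried gap",state()["finger_gap"].round(4))
    move_l([*xy,z+.006],.12);move_l([*xy,z],.03)
    gripper_open();hold(.1);move_l([*xy,.16],.12)
    print("t",state()["time"])
E
python3 - <<'E'
from h import *
u=np.array([.77,.64])
grasp([.562,-.4085],.018,TA)
place(PC-.04*u,.0632,.69)
move_to([.45,-.1,.3],down(.69))
im=get_image("top");print(parts(im));cv2.imwrite("pics/t3.png",im["frame"][150:320,230:530])
E
```

```text
Traceback (most recent call last):
  File "h.py", line 71, in grasp
    s=state();print("gap",s["finger_gap"].round(4),"F",s["finger_force"].round(1),"t",s["time"])
                          ^^^^^^^^^^^^^^^^^^^^^
AttributeError: 'float' object has no attribute 'round'
```

```bash
sed -i 's/s\["finger_gap"\].round(4)/round(float(s["finger_gap"]),4)/;s/s\["finger_force"\].round(1)/round(float(s["finger_force"]),1)/;s/state()\["finger_gap"\].round(4)/round(float(state()["finger_gap"]),4)/' h.py
python3 - <<'E'
from h import *
u=np.array([.77,.64])
s=state();print(s["finger_gap"],s["finger_force"],s["ee_pos"])
move_l([.562,-.4085,.16],.12)
place(PC-.04*u,.0632,.69)
move_to([.45,-.1,.3],down(.69))
im=get_image("top");print(parts(im));cv2.imwrite("pics/t3.png",im["frame"][150:320,230:530])
E
```

```text
0.03947673105836948 30.00003933906555 [ 0.56197024 -0.40850133  0.0179643 ]
carried gap 0.0394
t 53.975
{'red': [(np.float32(0.5243), np.float32(-0.0349), 0.0842, [0.5246, -0.0333], (0.0279, 0.0381)), (np.float32(0.4852), np.float32(0.0672), 0.0959, [0.4856, 0.0672], (0.0113, 0.0136))], 'orange': [(np.float32(0.5823), np.float32(-0.2822), 0.0398, [0.5836, -0.2824], (0.0542, 0.0478))]}
```

View pics/t3.png

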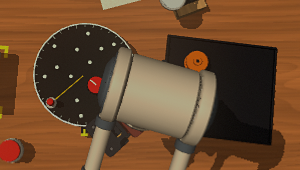

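The knob stands on the platter at (96,85) and the pulley is unmoved in the tray at (197,60). Next is the pulley.

```bash
python3 - <<'E'
from h import *
u=np.array([.77,.64])
grasp([.581,-.2818],.0225,TA)
place(PC+.04*u,.0685,.69)
move_to([.40,-.25,.3],down(.69))
im=get_image("top");print(parts(im));cv2.imwrite("pics/t4.png",cv2.resize(im["frame"][160:300,250:400],None,fx=3,fy=3))
print(np.arctan2(.0672-PC[1],.4852-PC[0]))
E
```

```text
gap 0.0509 F 30.0 t 58.1583
carried gap 0.051
t 63.5583
{'red': [(np.float32(0.5232), np.float32(-0.0386), 0.0847, [0.5242, -0.0391], (0.0369, 0.037)), (np.float32(0.4852), np.float32(0.0672), 0.0959, [0.4856, 0.0672], (0.0113, 0.0136)), (np.float32(0.4025), np.float32(-0.2058), 0.4623, [0.4033, -0.2055], (0.0076, 0.0195))], 'orange': [(np.float32(0.584), np.float32(0.0136), 0.0834, [0.5843, 0.0131], (0.0508, 0.0496))]}
2.267464869625497
```

View pics/t4.png

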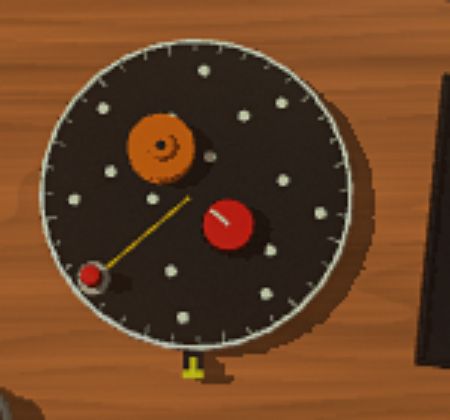

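The pulley (160,147) and knob (228,224) stand well inside the rim. The handle is at (92,275) and the pointer at (193,370).

```bash
cat >> h.py <<'E'
def arc(a0,a1,y0,y1,n,v=.06,z=.068,r=.106):
    for k in range(1,n+1):
        t=k/n;a=a0+(a1-a0)*t
        move_l([*(PC+r*np.array([np.cos(a),np.sin(a)])),z],v,down(y0+(y1-y0)*t))
        g=state()["finger_gap"]
        if abs(g-.016)>.003:print("gap!",k,g)
    f=state();print("gap",f["finger_gap"],"F",f["ft_force"].round(1),"t",f["time"])
def handle(im):
    for p in parts(im).get("red",[]):
        if .088<p[2]<.105:return np.arctan2(p[1]-PC[1],p[0]-PC[0]),np.hypot(p[1]-PC[1],p[0]-PC[0])
E
python3 - <<'E'
from h import *
im=get_image("top");y=yellow(im);y[:276]=0;y[290:]=0;y[:,:305]=0;y[:,325:]=0
p=obs(im,y,.047).mean(0);print("pointer",p,np.hypot(*(p-PC)));A=np.arctan2(p[1]-PC[1],p[0]-PC[0])%(2*np.pi);print(A)
np.save("/tmp/A.npy",A)
h0,r=handle(im);print(h0,r)
q=PC+.106*np.array([np.cos(h0),np.sin(h0)])
gripper_open();move_to([*q,.18],down(h0));move_l([*q,.068],.12);close();hold(.2)
s=state();print(s["finger_gap"],s["ft_force"])
arc(h0,A,h0,np.pi,6,.05)
im=get_image("top");print("handle",handle(im));cv2.imwrite("pics/t5.png",cv2.resize(im["frame"][160:300,250:400],None,fx=3,fy=3))
E
```

```text
pointer [ 0.41392264 -0.00996381] 0.13944172405557614
3.111208350723476
2.268069978045307 0.10605329884648337
0.015817817530895565 [-0.58381094  0.31998423  0.4002035 ]
gap 0.01571463083806981 F [-5.8 -1.4  3. ] t 71.6
handle None
```

View pics/t5.png

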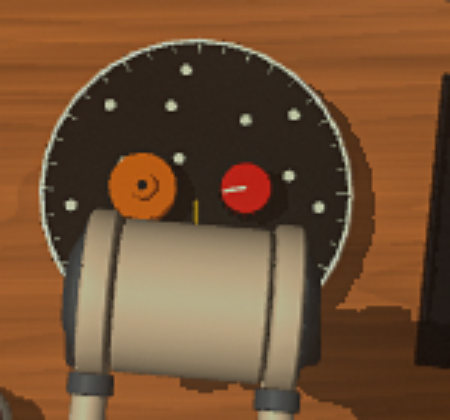

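The parts rode along: pulley at (142,186), knob at (245,188), and the yellow line points down to the pointer. I'll check the angle from the parts, then make the full turn.

```bash
cat >> h.py <<'E'
def pang(im):
    d=parts(im);r=[p for p in d["red"] if .078<p[2]<.088][0];o=[p for p in d["orange"] if .075<p[2]<.09][0]
    return np.arctan2(o[1]-r[1],o[0]-r[0]),r,o
E
python3 - <<'E'
from h import *
A=float(np.load("/tmp/A.npy"))
a,r,o=pang(get_image("top"));a0=np.arctan2(.0136+.0386,.584-.5232)
print("turned",a-a0,"wanted",A-2.268)
if abs(a-a0-(A-2.268))<.08:
    arc(A,A+np.pi,np.pi,np.pi,20,.06);print(pang(get_image("top")))
    arc(A+np.pi,A+2*np.pi,np.pi,np.pi,20,.06);print(pang(get_image("top"))[0]-a)
E
```

```text
turned 0.8377596574507887 wanted 0.8432083507234762
gap 0.015512330433649973 F [-5.   0.9  3.4] t 80.2
(np.float32(-1.576454), (np.float32(0.5579), np.float32(0.0254), 0.0843, [0.5587, 0.0252], (0.0371, 0.0257)), (np.float32(0.5575), np.float32(-0.0453), 0.0843, [0.559, -0.0443], (0.0278, 0.0375)))
gap 0.015589554386585245 F [-5.2 -0.8  3.6] t 88.75
2.9206276e-05
```

```bash
python3 - <<'E'
from h import *
A=float(np.load("/tmp/A.npy"))
gripper_open();hold(.2);p=state()["ee_pos"];move_l([p[0],p[1],.2],.12)
move_to([.40,-.28,.3],down(TA))
im=get_image("top");h,r=handle(im);print("handle-pointer",h%(2*np.pi)-A,r,parts(im),state()["time"])
cv2.imwrite("pics/t6.png",im["frame"][150:320,130:530])
E
```

```text
handle-pointer -0.0036290392029134644 0.10586123946099098 {'red': [(np.float32(0.5516), np.float32(-0.0527), 0.0848, [0.5519, -0.0523], (0.0348, 0.0373)), (np.float32(0.4235), np.float32(-0.2466), 0.4625, [0.4178, -0.2436], (0.0147, 0.0467)), (np.float32(0.4475), np.float32(-0.0106), 0.0956, [0.4475, -0.0106], (0.0136, 0.0112))], 'orange': [(np.float32(0.5533), np.float32(0.0279), 0.0839, [0.553, 0.0276], (0.0495, 0.0491))]} 93.775
```

View pics/t6.png

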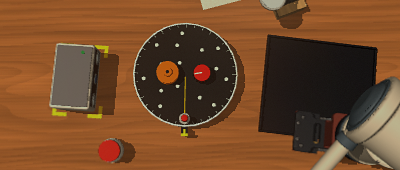

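Scanner, parts and platter are all good: the handle at (184,118) stands at the pointer. Now I return the parts to the tray.

```bash
python3 - <<'E'
from h import *
grasp([.5525,-.0535],.0625,np.pi/2)
place([.555,-.400],.0185,TA)
move_to([.40,-.15,.3],down(np.pi/4))
im=get_image("top");print(parts(im))
o=[p for p in parts(im)["orange"] if p[2]<.1][0]
if np.hypot(o[0]-.5533,o[1]-.0279)<.006:
    grasp([o[0],o[1]],.0678,np.pi/2)
    place([.575,-.285],.0232,TA)
    move_to([.35,.1,.35],down(np.pi/2))
    im=get_image("top");print(parts(im));print(handle(im),scanner(im))
    cv2.imwrite("pics/t7.png",im["frame"][100:320,130:530])
E
```

```text
gap 0.0396 F 30.0 t 97.1333
carried gap 0.0393
t 103.35
{'red': [(np.float32(0.5547), np.float32(-0.3977), 0.04, [0.5548, -0.3975], (0.0406, 0.0363)), (np.float32(0.4476), np.float32(-0.0104), 0.0946, [0.4475, -0.0106], (0.0136, 0.0112))], 'orange': [(np.float32(0.5535), np.float32(0.028), 0.0834, [0.5531, 0.0276], (0.0495, 0.0492))]}
gap 0.051 F 30.0 t 107.7
carried gap 0.0507
t 113.5333
{'red': [(np.float32(0.5544), np.float32(-0.3972), 0.0401, [0.5557, -0.3978], (0.0388, 0.0388)), (np.float32(0.4474), np.float32(-0.0106), 0.0965, [0.4474, -0.0106], (0.0135, 0.0112))], 'orange': [(np.float32(0.5737), np.float32(-0.2804), 0.0391, [0.5742, -0.28], (0.0502, 0.0566))]}
(np.float64(3.107611400910302), np.float64(0.10596116847500171)) (array([0.5455, 0.2425]), np.float64(-1.6336281798666925), (0.0873, 0.1485))
```

View pics/t7.png

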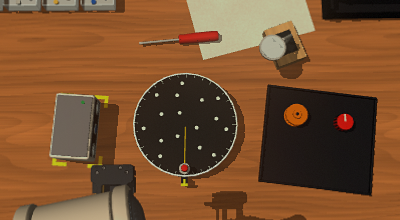

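The pulley (296,115) and knob (345,121) stand upright in the tray. The handle (184,168) is at the pointer and the scanner sits on its mark.

```bash
python3 -c "
from bench import *
print(job_done())"
```

```text
the job is handed in; nothing more can be done
None
```

The job is handed in at about 115 s of the 210 s allowed; `job_done()` gave no verdict. By the last camera check the scanner is about 2–3 mm from the centre of its mark, the platter made one full anticlockwise turn back to the pointer (within 0.01 rad), and the pulley and knob, the only two parts present, stand upright in the tray.

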